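# Wedge the rocking tool chest on the watchmaker's bench

## Task

The small tool chest rocks because one of its feet is too short. With closed fingers, push the wooden wedge along the bench, thin end first, under the short foot until it just fills the gap and the chest stands level and no longer rocks, without shoving the chest away, lifting the wedge or disturbing the other things. Then press down firmly (some 10 N) on top of the chest right above that foot to feel that it no longer gives, and finish while still holding it pressed.

Things in the scene. Friction and masses are not known exactly. Their poses are not given: they have to be found in the camera images.
- chest: low brown wooden tool chest, brass top corners, grey inlaid flat top 90 mm above the bench; 180 mm (its x) by 236 mm (its y), loose, 1.9 to 2.5 kg. Two drawers on its -x face. Origin: centre of its underside at the level of the good feet's soles (on the bench when level); z up. Four round feet, 24 mm across, at (+-70, +-100) mm hold the box 25 mm up; the one at (+70, +100) is too short
- foot_spot (a point): point at the level of the good soles straight below the centre of the short foot: (70, 100, 0) mm in the chest's frame. The short foot's sole hangs 5 to 9 mm above the bench, differently every time; its outer edge is at chest y = 112 mm, 6 mm inside the chest's +y side. The chest rests level on the other three feet
- press_spot (a point): point on the chest's flat top straight above the short foot: (70, 100, 90) mm in the chest's frame. Unwedged, 4 to 5 N pressed here rock the chest over, this point sinking until the short foot meets the bench; well wedged it stays at 90 mm to within about 1 mm
- wedge: loose pale wooden wedge, 50 g, 120 mm long (its y), 44 mm wide (its x), flat on the bench; its top slopes evenly from 2 mm high at the thin end (-y) to 22 mm at the thick end (+y). Origin: centre of its underside, z up. It starts off the chest's +y side, thin end towards the short foot, up to 12 mm off line and 0.15 rad askew, and is to travel along the chest's -y
- wedge_tip (a point): middle of the thin end at bench level: (0, -60, 0) mm in the wedge's frame. The slope meets the outer edge of the short foot's sole when this end is 18 to 42 mm past that edge; driven on from there with about 10 N it does not fill the gap any better but shoves the whole chest along
- wedge_back (a point): middle of the upright thick end face, 44 mm wide and 22 mm high, where to push: (0, 60, 11) mm in the wedge's frame. The wedge slides freely with under 1 N until it meets the foot, where the resistance rises to about 3 N or more
- loupe: bystander: black watchmaker's eyepiece standing on end, 38 mm across, 42 mm high; origin at the centre of its underside
- holder: bystander: small steel movement holder with a brass watch movement, 50 x 44 x 26 mm; origin at the centre of its underside
- driver: bystander: small screwdriver lying on the bench, 120 mm long
- jar: bystander: amber glass jar with a steel cap, 48 mm across, 55 mm high; origin at the centre of its underside
Things that resemble listed ones, but are neither listed nor needed, are in the scene too. What is meant by the wedge is not blue or purple, and is the smaller of those in its own colour.

How it is judged:
By the outcome, as a careful person would: the job done as asked, in the order asked, and still so for the second after the job is handed in, while the arm keeps its last pose, push and grip.
It also fails if it takes over 48 s, if anything falls off the work surface, if the arm or the gripper's body presses on something with over 40 N, if the wrist force passes 120 N, or if a joint passes its speed limit or range.

## Robot

A 6-joint arm with a two-finger parallel gripper is mounted at the origin on the work surface. World frame = base frame: x ahead of the robot, y to its left, z up, the work surface at z = 0. Lengths are in m, angles in rad, forces in N, time in s.
With the tool pointing down it reaches from about 0.375 to 0.975 m from the base axis. Payload 3.8 kg.
Tool frame: the origin (TCP) lies at the centre of the arm's flange, where the gripper is bolted on; the fingertips stand nose_length ahead of it and the grasp point (between the pads) lies 147 mm ahead of it (nose_length is the distance from the TCP to the fingertips, in m); z points along the fingers, y is the line along which they close (so a half turn about z gives the same grasp; the last joint's range is limited). The gripper opens to 88 mm and grips with 3 to 60 N. Pads are 18 mm wide; open, the fingers measure 123 mm over their backs; the gripper's body (75 mm by 187 mm) begins 45 mm behind the grasp point.
Start: joints at [1.072, 0.264, 1.604, -0, 1.274, -0.037], TCP at [0.301, 0.604, 0.405] pointing down, gripper open.
Joint ranges: [-2.63, 2.63], [-0.94, 2.18], [0.31, 2.57], [-1.31, 4.45], [0, 2.66], [-2.55, 2.55]. Speed limits (rad/s): [2.57, 2.57, 3.14, 3.14, 3.14, 3.14].

## Interface

Orientations are given as a unit quaternion [w, x, y, z].
In Python, from rig import * gives the robot as it stands. The module is installed in compiled form; this text tells all that it offers.
- The arm moves only by the shell command python3 -m pendant 'ROWS'. ROWS is JSON, a list of rows, each a list of 3 entries, a list of its own where there are three numbers: the shift along the tool's x, y, z in mm, then the turn, a rotation vector about the tool's x, y, z in degrees, then the closure in counts, from 0 (fully open) to 255 (shut). A call has exactly 5 rows; each row is the pose to reach, as a shift and turn from the pose commanded when the call began, along the tool's axes at that moment; what a row does not reach only later rows make up. A row lasts 1/12 s, in which the tool goes at most 41.7 mm and 7.16 degrees, less where a joint would pass 70% of its speed; a pose out of reach is approached as far as the arm can. A call with a gripper value outside its range is refused whole. The fingers move at their own pace and stop on an object; the grip force is fixed at half the most. Time passes only in rows, so rows that repeat a pose let the fingers close, or fill a call up. It gives the time, the measured TCP pose, the force, the opening and the grip force at its end, in the units of the state.
- state(): the state, without advancing time (a new reading comes with each control period).
- camera(name): name is "side" or "top" or "wrist"; returns (picture, depth): 400x640x3 uint8, red, green, blue; 400x640 float32, m along the optical axis (not along the pixel's ray), 0 where there is no reading.
- camera_info(name): a dict with "vertical_fov" (degrees; the focal length in pixels is half the picture's height over the tangent of half this angle, whatever the lens; pixels are square), "cx", "cy" (the principal point, pixels), "D" ([k1, k2, p1, p2, k3] as OpenCV has them; the pictures are not rectified), "cam_to_world" (4x4, takes a point from camera to world coordinates). Camera axes: x right, y up, looking along -z (the intrinsics and any distortion apply to the point x, -y, -z); pixel columns grow to the right and rows downward; lengths in m; the calibration is good to about 2 mm. A picture is of the moment at which its call begins: read the wrist's pose just before it. camera_info takes no time and is no camera call; for the wrist camera it gives the pose at the moment of the call.
- sign_off(): hands the job in; it is judged then, once.
Trained networks look in the newest picture that a camera, given by its name, has taken for a name from the list of things; names that differ only in an ending like _2 or _b are one class to them, and where a whole thing is asked for, a point or a joint stands for the part that bears it (a point fixed in the world has none). Each returns a list of dicts, best first, with "score" (0 to 1); they miss things now and then, are a little off and sometimes report something else, mostly with a low value. They report only what shows in the picture. A call takes as long as a camera call. They do not tell look-alikes from the thing itself.
- recognise(thing, camera): "box" ([left, top, right, bottom] in pixels, round what is visible of it).
The state is a dict: "time": time; "joint_pos": joint angles; "joint_velocities": joint speeds; "tau": joint torques, N m; "tcp_pos": TCP position; "ee_rot": TCP orientation; "ft_force": force on the tool from outside, world axes, zero at the start; "moment": the same for the moment, N m; "grip_width": finger opening in m; "finger_force": force on a finger pad.
Only numpy, scipy, OpenCV 4.12 (cv2) and the standard library are available. Lean on these libraries where they do the work, as an engineer would, in place of code of your own. Each camera call takes 0.05 s, during which the arm holds its last target. There are 200 camera calls.

## Working session

There is one attempt and no reset: what is moved stays moved. The work goes in short steps, Python scripts to look and compute and a shell command to move; the robot and the scene stay as the last step left them, time stands still between calls to the robot, and variables do not carry over. Pictures are saved under pics/ and viewed, at most 10 in all, crops included, and the job is handed in when it is done.

```bash
mkdir -p pics; ls; cat > h.py <<'E'
from rig import *
import numpy as np, cv2
from scipy.spatial.transform import Rotation as R
def K(name,info=None):
    i=info or camera_info(name); f=200/np.tan(np.radians(i["vertical_fov"])/2)
    return np.array([[f,0,i["cx"]],[0,f,i["cy"]],[0,0,1]]),np.array(i["D"]),np.array(i["cam_to_world"])
def cloud(depth,cal):
    k,D,T=cal; h,w=depth.shape
    u,v=np.meshgrid(np.arange(w),np.arange(h))
    p=cv2.undistortPoints(np.stack([u,v],-1).reshape(-1,1,2).astype(float),k,D).reshape(h,w,2)
    c=np.stack([p[...,0]*depth,-p[...,1]*depth,-depth],-1)
    return c@T[:3,:3].T+T[:3,3]
def proj(P,cal):
    k,D,T=cal; c=(np.atleast_2d(P)-T[:3,3])@T[:3,:3]; c=c*[1,-1,-1]
    return cv2.projectPoints(c,np.zeros(3),np.zeros(3),k,D)[0].reshape(-1,2)
def save(name,im): cv2.imwrite("pics/"+name,np.ascontiguousarray(im[...,::-1]))
E
python3 - <<'E'
from h import *
s=state(); print({k:np.round(v,3).tolist() for k,v in s.items()})
for n in("top","side"):
    cal=K(n); im,d=camera(n); save(n+"0.png",im); np.savez(n+"0.npz",im=im,d=d,k=cal[0],D=cal[1],T=cal[2])
    P=cloud(d,cal)
    print(n,np.round(cal[2],3).tolist(),cal[0][0,0])
    for t in("wedge","chest","loupe","holder","driver","jar"):
        for r in recognise(t,n)[:4]:
            b=np.round(r["box"]).astype(int); c=P[min(399,(b[1]+b[3])//2),min(639,(b[0]+b[2])//2)]
            print(t,round(r["score"],2),b.tolist(),np.round(c,3).tolist())
E
```

```text
pics
{'time': 0.0, 'joint_pos': [1.072, 0.265, 1.605, -0.0, 1.274, -0.037], 'joint_velocities': [-0.0, -0.004, -0.001, -0.001, 0.002, -0.001], 'tau': [0.002, -50.21, -35.688, 0.073, 0.029, -0.0], 'tcp_pos': [0.301, 0.604, 0.403], 'ee_rot': [-0.0, 0.229, 0.973, -0.001], 'ft_force': [-0.496, 0.145, 0.978], 'moment': [0.057, 0.035, 0.009], 'finger_force': 0.0, 'grip_width': 0.088}
top [[0.003, 0.992, -0.128, 0.396], [-1.0, 0.001, -0.016, 0.106], [-0.016, 0.128, 0.992, 1.124], [0.0, 0.0, 0.0, 1.0]] 374.64774263173797
wedge 0.95 [302, 182, 344, 198] [0.557, 0.112, 0.01]
wedge 0.87 [217, 297, 271, 320] [0.213, 0.339, 0.017]
wedge 0.84 [247, 204, 285, 236] [0.466, 0.281, 0.015]
wedge 0.58 [271, 114, 326, 164] [0.712, 0.189, 0.019]
chest 0.86 [351, 168, 448, 239] [0.509, -0.098, 0.092]
loupe 0.71 [297, 254, 308, 266] [0.351, 0.172, 0.044]
driver 0.75 [423, 106, 433, 143] [0.757, -0.205, 0.023]
jar 0.75 [214, 240, 234, 256] [0.384, 0.394, 0.051]
side [[0.754, 0.42, -0.506, -0.11], [-0.657, 0.469, -0.59, -0.651], [-0.011, 0.777, 0.629, 0.891], [0.0, 0.0, 0.0, 1.0]] 518.0751595032802
wedge 0.92 [328, 157, 364, 205] [0.714, 0.181, 0.022]
wedge 0.72 [231, 191, 280, 220] [0.467, 0.275, 0.012]
wedge 0.64 [135, 221, 184, 261] [0.204, 0.309, 0.021]
wedge 0.61 [299, 202, 331, 233] [0.552, 0.127, 0.016]
chest 0.85 [305, 209, 439, 322] [0.48, -0.142, 0.096]
loupe 0.72 [233, 231, 251, 256] [0.35, 0.164, 0.025]
holder 0.56 [411, 189, 431, 210] [0.808, -0.011, 0.022]
holder 0.36 [456, 236, 490, 262] [0.752, -0.217, 0.021]
driver 0.56 [458, 234, 491, 264] [0.756, -0.217, 0.019]
jar 0.97 [195, 178, 214, 205] [0.378, 0.378, 0.046]
jar 0.39 [301, 205, 329, 234] [0.546, 0.12, 0.017]
```

```bash
python3 - <<'E'
from h import *
z=np.load("top0.npz"); im=z["im"]
save("topcrop.png",cv2.resize(im[90:330,200:500],(750,600),interpolation=cv2.INTER_CUBIC))
E
```

```text
(no output)
```

View pics/topcrop.png

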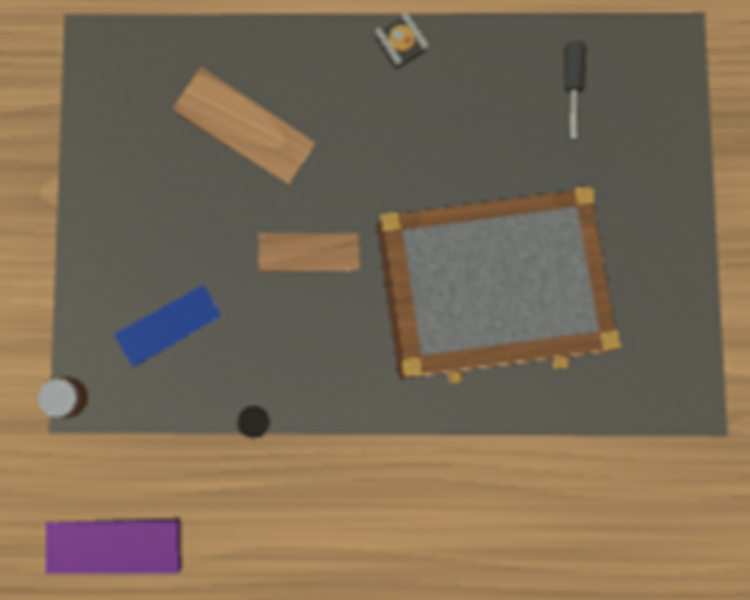

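View pics/side0.png

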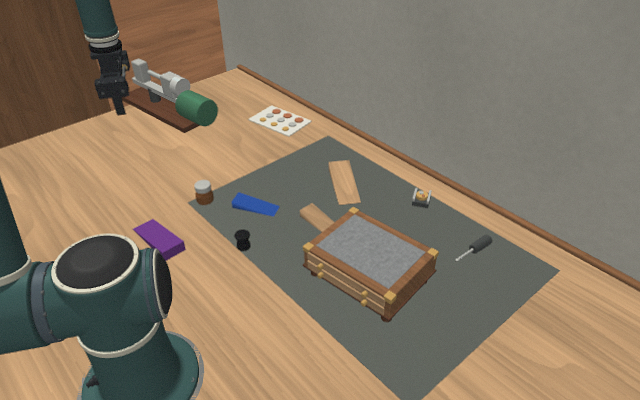

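The wooden wedge candidates in the top picture are:
- pale small at (323,190)
- pale large at (298,140)
- blue at (266,220)
- purple at (244,308)

I choose the small pale one at (323,190), beside the chest's +y side. The drawer knobs face world -x, so the short foot is under the chest's far-left corner, at about (356,179).

```bash
python3 - <<'E'
from h import *
for n in("top","side"):
    z=np.load(n+"0.npz"); im,d=z["im"],z["d"]; cal=(z["k"],z["D"],z["T"]); P=cloud(d,cal)
    X,Y,Z=P[...,0],P[...,1],P[...,2]
    bench=(d>0)&(abs(Z)<.02)&(X>.35)&(X<.8)&(Y<.3)&(Y>-.3); print(n,"bench z",np.median(Z[bench]),Z[bench].std())
    m=(d>0)&(abs(Z-.09)<.012)&(X>.3)&(X<.75)&(Y<.1)&(Y>-.3)
    m=cv2.morphologyEx(m.astype(np.uint8),cv2.MORPH_OPEN,np.ones((3,3)))>0
    r=cv2.minAreaRect((P[m][:,:2]*1000).astype(np.float32)); print("chest",r,np.median(Z[m]))
    print(np.round(cv2.boxPoints(r)))
    hsv=cv2.cvtColor(im,cv2.COLOR_RGB2HSV)
    w=(hsv[...,1]>70)&(hsv[...,0]<25)&(X>.48)&(X<.63)&(Y>.03)&(Y<.22)&(Z<.04)&(d>0)
    nn,l,st,_=cv2.connectedComponentsWithStats(w.astype(np.uint8)); k=1+np.argmax(st[1:,4]); w=l==k
    r=cv2.minAreaRect((P[w][:,:2]*1000).astype(np.float32)); print("wedge",st[k],r); print(np.round(cv2.boxPoints(r)))
    for y0 in np.arange(.03,.22,.015):
        q=w&(Y>y0)&(Y<y0+.015)
        if q.sum()>3: print(round(y0,3),q.sum(),"z %.4f x %.4f..%.4f"%(np.median(Z[q]),X[q].min(),X[q].max()))
z=np.load("top0.npz");save("w1.png",cv2.resize(z["im"][165:215,290:375],(800,470),interpolation=cv2.INTER_CUBIC))
E
```

```text
top bench z 0.00041522848615693775 0.003731079806791401
chest ((512.52197265625, -99.06413269042969), (183.79710388183594, 239.0078887939453), 7.832961559295654) 0.08981037111843881
[[ 405.    7.]
 [ 438. -230.]
 [ 620. -205.]
 [ 587.   32.]]
wedge [303 183  41  16 645] ((556.0718383789062, 111.82434844970703), (45.94346618652344, 120.74092864990234), 0.75885009765625)
[[532. 172.]
 [534.  51.]
 [580.  52.]
 [578. 172.]]
0.045 44 z 0.0012 x 0.5366..0.5798
0.06 77 z 0.0036 x 0.5336..0.5796
0.075 78 z 0.0060 x 0.5338..0.5790
0.09 80 z 0.0089 x 0.5334..0.5785
0.105 80 z 0.0121 x 0.5336..0.5789
0.12 80 z 0.0137 x 0.5335..0.5778
0.135 80 z 0.0158 x 0.5334..0.5776
0.15 79 z 0.0185 x 0.5332..0.5772
0.165 47 z 0.0207 x 0.5331..0.5767
side bench z 0.0026425236131014107 0.003437334428638029
chest ((513.7355346679688, -101.91799926757812), (187.6892547607422, 242.22348022460938), 6.996681213378906) 0.092063948921011
[[ 406.    7.]
 [ 435. -234.]
 [ 622. -211.]
 [ 592.   30.]]
wedge [300 203  34  30 514] ((557.8663940429688, 127.67129516601562), (49.773475646972656, 94.10877990722656), 0.22730477154254913)
[[533. 175.]
 [533.  81.]
 [583.  81.]
 [583. 175.]]
0.075 45 z 0.0105 x 0.5332..0.5810
0.09 87 z 0.0123 x 0.5353..0.5829
0.105 82 z 0.0141 x 0.5348..0.5814
0.12 90 z 0.0168 x 0.5339..0.5786
0.135 91 z 0.0195 x 0.5347..0.5801
0.15 91 z 0.0215 x 0.5329..0.5798
0.165 28 z 0.0222 x 0.5341..0.5790
```

View pics/w1.png

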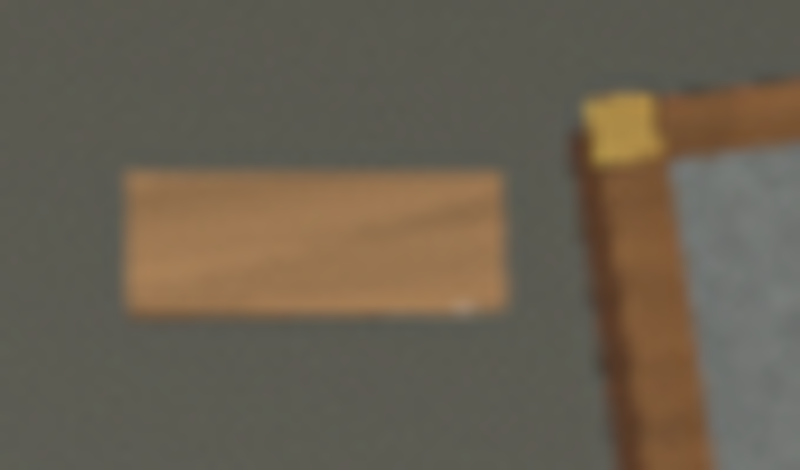

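The crop shows the small pale wedge with its thin end pointing right, towards the brass corner of the chest. Its size (46x121 mm) and slope (1 to 21 mm) match the description. In the chest's frame its centre is at (72, 203) and it is 7° askew. I'm now moving above and behind it with the fingers closing.

```bash
python3 -m pendant '[[[-400,-255,80],[0,0,55.7],255],[[-400,-255,80],[0,0,55.7],255],[[-400,-255,80],[0,0,55.7],255],[[-400,-255,80],[0,0,55.7],255],[[-400,-255,80],[0,0,55.7],255]]'
cat > st.py <<'E'
from h import *
C=np.array([.5125,-.099]); yaw=np.radians(7.8)
ex=np.array([np.cos(yaw),np.sin(yaw)]); ey=np.array([-ex[1],ex[0]])
def chestxy(p): q=np.asarray(p)[:2]-C; return q@ex*1000,q@ey*1000
def togo(cx,cy,z):
    s=state(); q=s["ee_rot"]; r=R.from_quat([q[1],q[2],q[3],q[0]])
    w=C+ex*cx/1000+ey*cy/1000
    Rd=np.column_stack([np.r_[-ey*0+ (-ex*0),0],np.r_[0,0,0],np.r_[0,0,-1]]).astype(float)
    yt=np.r_[ex,0]; zt=np.r_[0,0,-1]; Rd=np.column_stack([np.cross(yt,zt),yt,zt])
    sh=r.inv().apply(np.r_[w,z]-s["tcp_pos"])*1000
    print("t %.2f tcp"%s["time"],np.round(s["tcp_pos"],4),"chest",np.round(chestxy(s["tcp_pos"]),1),"F",np.round(s["ft_force"],1),"w",round(s["grip_width"],3))
    print("shift",np.round(sh,1),"turn",np.round(np.degrees((r.inv()*R.from_matrix(Rd)).as_rotvec()),1))
E
python3 -c "
from st import *; togo(71,290,.3)"
```

```text
time: 1.12
tcp_pos: [0.4071, 0.4267, 0.37]
ee_rot: [0.0, 0.519, 0.855, 0.0]
ft_force: [0.6, 0.3, 0.0]
grip_width: 0.057
finger_force: 0.0
t 1.12 tcp [0.4071 0.4267 0.37  ] chest [-33.1 535.1] F [0.6 0.3 0. ] w 0.057
shift [-265.9   15.7   70. ] turn [ 0.  -0.  19.6]
```

```bash
python3 -m pendant '[[[-266,16,70],[0,0,19.6],255],[[-266,16,70],[0,0,19.6],255],[[-266,16,70],[0,0,19.6],255],[[-266,16,70],[0,0,19.6],255],[[-266,16,70],[0,0,19.6],255]]'
python3 -c "
from st import *; togo(71,290,.23)"
```

```text
time: 1.53
tcp_pos: [0.5116, 0.254, 0.3171]
ee_rot: [0.0, 0.655, 0.755, 0.0]
ft_force: [1.0, -0.3, 0.2]
grip_width: 0.0235
finger_force: 0.0
t 1.53 tcp [0.5116 0.254  0.3171] chest [ 47.1 349.9] F [ 1.  -0.3  0.2] w 0.024
shift [-60.1  23.5  87.1] turn [ 0.1 -0.   0.3]
```

```bash
python3 -m pendant '[[[-55,23,87],[0,0,0],255],[[-55,23,87],[0,0,0],255],[[-55,23,87],[0,0,0],255],[[-55,23,87],[0,0,0],255],[[-55,23,87],[0,0,0],255]]'
python3 - <<'E'
from st import *
togo(71,290,.17)
n="side"; cal=K(n); im,d=camera(n); P=cloud(d,cal); t=state()["tcp_pos"]
save("s1.png",cv2.resize(im[100:260,230:430],(750,600),interpolation=cv2.INTER_CUBIC))
m=(d>0)&(np.hypot(P[...,0]-t[0],P[...,1]-t[1])<.03)&(P[...,2]>.03)
z=np.sort(P[m][:,2]); print("lowest",z[:10],len(z)); 
ic=camera("wrist"); i=K("wrist"); Pw=cloud(ic[1],i); save("wr1.png",ic[0])
rel=(Pw-t)@np.array([0,0,-1.]); m=(ic[1]>0)&(np.hypot(Pw[...,0]-t[0],Pw[...,1]-t[1])<.03)&(Pw[...,2]>.03); print(np.percentile(rel[m],[50,90,99]) if m.any() else None)
E
```

```text
time: 1.95
tcp_pos: [0.5412, 0.204, 0.2292]
ee_rot: [-0.001, 0.656, 0.755, -0.001]
ft_force: [0.9, 0.1, 0.3]
grip_width: 0.0002
finger_force: 0.0
t 1.95 tcp [0.5412 0.204  0.2292] chest [ 69.5 296.3] F [0.9 0.1 0.3] w 0.0
shift [-6.3  1.6 59.1] turn [-0.2  0.   0.2]
lowest [0.06507273 0.06520304 0.06573198 0.0663286  0.06643987 0.06788434
 0.06806702 0.06828507 0.0695047  0.06979283] 575
[0.07714469 0.14283819 0.1605563 ]
```

View pics/s1.png

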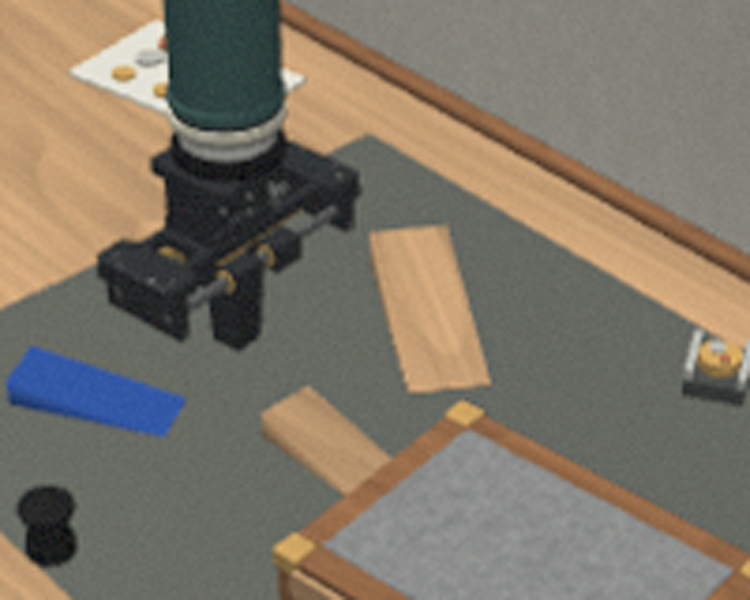

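View pics/wr1.png

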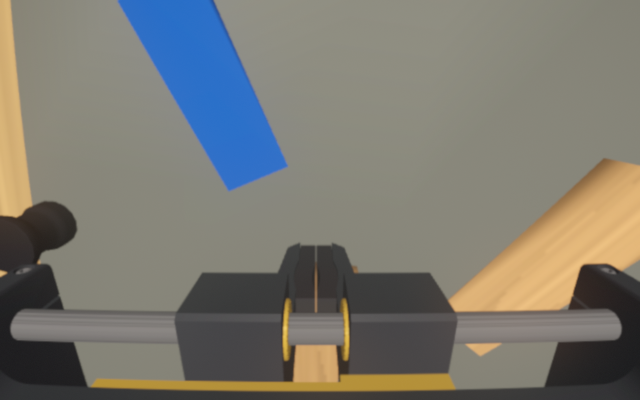

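The side crop shows the closed fingers at about (240,335), behind the thick end at about (290,405). The wrist view shows the wedge ahead of the fingers at about (315,370). The nose measures about 0.160-0.164 m, so I'm descending to TCP z = 0.172.

```bash
python3 -m pendant '[[[-4,1,20],[0,0,0],255],[[-4,1,40],[0,0,0],255],[[-4,1,56],[0,0,0],255],[[-4,1,56],[0,0,0],255],[[-4,1,56],[0,0,0],255]]'
python3 -c "
from st import *; togo(71,272,.171)"
```

```text
time: 2.47
tcp_pos: [0.543, 0.2021, 0.1753]
ee_rot: [0.0, 0.655, 0.756, 0.0]
ft_force: [-0.4, -0.1, 0.7]
grip_width: 0.0001
finger_force: 0.0
t 2.47 tcp [0.543  0.2021 0.1753] chest [ 71.1 294.1] F [-0.4 -0.1  0.7] w 0.0
shift [-22.1  -0.3   4.3] turn [ 0.1 -0.   0.4]
```

```bash
python3 -m pendant '[[[-7,0,4],[0,0,0],255],[[-14,0,4],[0,0,0],255],[[-21,0,4],[0,0,0],255],[[-28,0,4],[0,0,0],255],[[-35,0,4],[0,0,0],255]]'
python3 - <<'E'
from st import *
togo(71,214,.171)
n="top"; cal=K(n); im,d=camera(n); P=cloud(d,cal)
save("t2.png",cv2.resize(im[150:230,280:380],(750,600),interpolation=cv2.INTER_CUBIC))
E
```

```text
time: 2.88
tcp_pos: [0.5484, 0.1653, 0.1709]
ee_rot: [0.0, 0.655, 0.755, 0.0]
ft_force: [0.3, 0.6, 0.3]
grip_width: 0.0004
finger_force: 0.3
t 2.88 tcp [0.5484 0.1653 0.1709] chest [ 71.5 257. ] F [0.3 0.6 0.3] w 0.0
shift [-43.   -0.7  -0.1] turn [ 0.1 -0.   0.3]
```

View pics/t2.png

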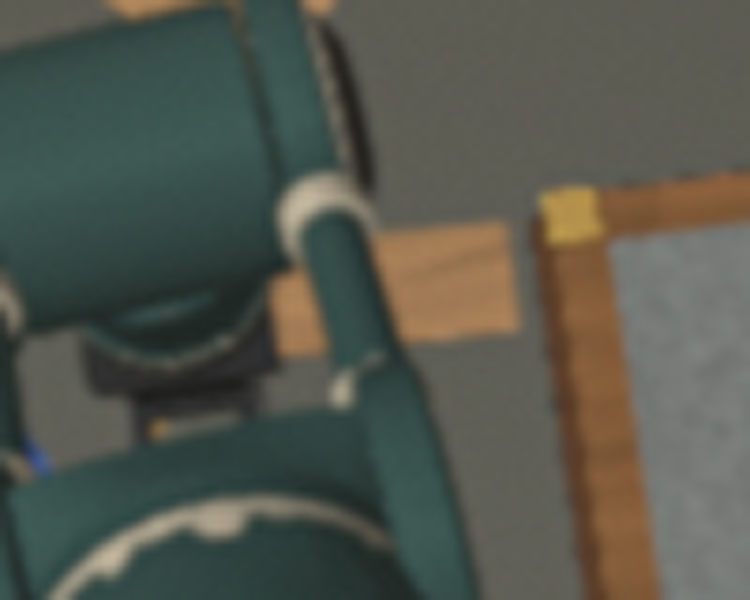

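The wedge has turned to match the chest's yaw: its thin end runs from (508,222) to (520,330) in the crop, parallel to the chest side. Next I check its lateral position.

```bash
python3 - <<'E'
from st import *
k,D,T=K("top")
for u,v in((508,222),(520,330),(514,276)):
    p=cv2.undistortPoints(np.array([[[280+u/7.5-.43,150+v/7.5-.43]]],float),k,D)[0,0]
    d=T[:3,:3]@[p[0],-p[1],-1]; P=T[:3,3]+d*(.002-T[2,3])/d[2]; print(np.round(P,4),np.round(chestxy(P),1))
E
```

```text
[0.5914 0.0388 0.002 ] [ 96.9 125.8]
[0.5473 0.0342 0.002 ] [ 52.6 127.3]
[0.5693 0.0365 0.002 ] [ 74.7 126.5]
```

```bash
python3 -m pendant '[[[-6,0,0],[0,0,0],255],[[-12,0,0],[0,0,0],255],[[-18,0,0],[0,0,0],255],[[-23,0,0],[0,0,0],255],[[-27,0,0],[0,0,0],255]]'
python3 -c "
from st import *; togo(71,214,.171)"; python3 -m pendant '[[[-1,0,0],[0,0,0],255],[[-2,0,0],[0,0,0],255],[[-3,0,0],[0,0,0],255],[[-4,0,0],[0,0,0],255],[[-5,0,0],[0,0,0],255]]'
python3 -c "
from st import *; togo(71,214,.171)"
```

```text
time: 3.35
tcp_pos: [0.5519, 0.1388, 0.1701]
ee_rot: [-0.0, 0.655, 0.755, -0.0]
ft_force: [-0.3, 1.5, 0.4]
grip_width: 0.0005
finger_force: 0.3
t 3.35 tcp [0.5519 0.1388 0.1701] chest [ 71.3 230.2] F [-0.3  1.5  0.4] w 0.001
shift [-16.2  -0.4  -0.9] turn [-0.   0.   0.3]
time: 3.77
tcp_pos: [0.5524, 0.1346, 0.1701]
ee_rot: [-0.0, 0.655, 0.756, -0.0]
ft_force: [0.4, 1.2, 0.8]
grip_width: 0.0005
finger_force: 0.2
t 3.77 tcp [0.5524 0.1346 0.1701] chest [ 71.3 226. ] F [0.4 1.2 0.8] w 0.0
shift [-12.   -0.3  -0.9] turn [-0.   0.   0.4]
```

```bash
python3 -m pendant '[[[-0.6,0,0],[0,0,0],255],[[-1.2,0,0],[0,0,0],255],[[-1.8,0,0],[0,0,0],255],[[-2.4,0,0],[0,0,0],255],[[-3,0,0],[0,0,0],255]]' | grep -E "tcp|ft"
python3 -m pendant '[[[-0.6,0,0],[0,0,0],255],[[-1.2,0,0],[0,0,0],255],[[-1.8,0,0],[0,0,0],255],[[-2.4,0,0],[0,0,0],255],[[-2.4,0,0],[0,0,0],255]]' | grep -E "tcp|ft"
```

```text
tcp_pos: [0.5529, 0.1315, 0.1701]
ft_force: [0.1, -0.0, 0.7]
tcp_pos: [0.5533, 0.129, 0.1701]
ft_force: [-0.1, -0.3, 0.3]
```

```bash
python3 -m pendant '[[[-0.6,0,0],[0,0,0],255],[[-1.2,0,0],[0,0,0],255],[[-1.8,0,0],[0,0,0],255],[[-2.4,0,0],[0,0,0],255],[[-2.4,0,0],[0,0,0],255]]' | grep -E "tcp|ft"
python3 -m pendant '[[[-0.6,0,0],[0,0,0],255],[[-1.2,0,0],[0,0,0],255],[[-1.8,0,0],[0,0,0],255],[[-2.4,0,0],[0,0,0],255],[[-2.4,0,0],[0,0,0],255]]' | grep -E "tcp|ft"
```

```text
tcp_pos: [0.5536, 0.1267, 0.1701]
ft_force: [-0.1, 0.1, -0.3]
tcp_pos: [0.554, 0.1243, 0.1701]
ft_force: [0.0, -0.4, 0.7]
```

```bash
python3 -m pendant '[[[-0.6,0,0],[0,0,0],255],[[-1.2,0,0],[0,0,0],255],[[-1.8,0,0],[0,0,0],255],[[-2.4,0,0],[0,0,0],255],[[-2.4,0,0],[0,0,0],255]]' | grep -E "tcp|ft"
python3 -m pendant '[[[-0.5,0,0],[0,0,0],255],[[-1,0,0],[0,0,0],255],[[-1.5,0,0],[0,0,0],255],[[-2,0,0],[0,0,0],255],[[-2,0,0],[0,0,0],255]]' | grep -E "tcp|ft"
```

```text
tcp_pos: [0.5543, 0.1219, 0.1701]
ft_force: [0.7, 0.0, 0.0]
tcp_pos: [0.5546, 0.1199, 0.1702]
ft_force: [-0.7, -0.6, -0.1]
```

```bash
python3 -m pendant '[[[-0.5,0,0],[0,0,0],255],[[-1,0,0],[0,0,0],255],[[-1.5,0,0],[0,0,0],255],[[-2,0,0],[0,0,0],255],[[-2,0,0],[0,0,0],255]]' | grep -E "tcp|ft"
python3 -m pendant '[[[-0.5,0,0],[0,0,0],255],[[-1,0,0],[0,0,0],255],[[-1.5,0,0],[0,0,0],255],[[-2,0,0],[0,0,0],255],[[-2,0,0],[0,0,0],255]]' | grep -E "tcp|ft"
```

```text
tcp_pos: [0.5548, 0.1181, 0.1701]
ft_force: [-0.6, 0.8, 0.2]
tcp_pos: [0.5551, 0.1167, 0.1701]
ft_force: [-0.5, 6.2, 0.7]
```

The force rose to 6.2 N about 34 mm past the foot's edge, so the wedge has met the foot. I'm backing off and rising, then checking the chest's pose.

```bash
python3 -m pendant '[[[10,0,0],[0,0,0],255],[[25,0,0],[0,0,0],255],[[40,0,-20],[0,0,0],255],[[40,0,-60],[0,0,0],255],[[40,0,-100],[0,0,0],255]]'
python3 - <<'E'
from st import *
togo(70,100,.275)
n="side"; cal=K(n); im,d=camera(n); P=cloud(d,cal)
save("s3.png",cv2.resize(im[150:330,270:470],(665,600),interpolation=cv2.INTER_CUBIC))
X,Y,Z=P[...,0],P[...,1],P[...,2]
m=(d>0)&(abs(Z-.092)<.012)&(X>.3)&(X<.75)&(Y<.1)&(Y>-.3)
m=cv2.morphologyEx(m.astype(np.uint8),cv2.MORPH_OPEN,np.ones((3,3)))>0
print(cv2.minAreaRect((P[m][:,:2]*1000).astype(np.float32)),np.median(Z[m]))
E
```

```text
time: 7.52
tcp_pos: [0.548, 0.1563, 0.269]
ee_rot: [-0.001, 0.655, 0.756, -0.003]
ft_force: [1.5, 0.1, 0.4]
grip_width: 0.0002
finger_force: 0.0
t 7.52 tcp [0.548  0.1563 0.269 ] chest [ 69.8 248.1] F [1.5 0.1 0.4] w 0.0
shift [-148.1   -1.    -5.8] turn [-0.3  0.1  0.4]
((513.2201538085938, -102.21023559570312), (186.36959838867188, 241.27255249023438), 7.645124912261963) 0.09210505860185259
```

View pics/s3.png

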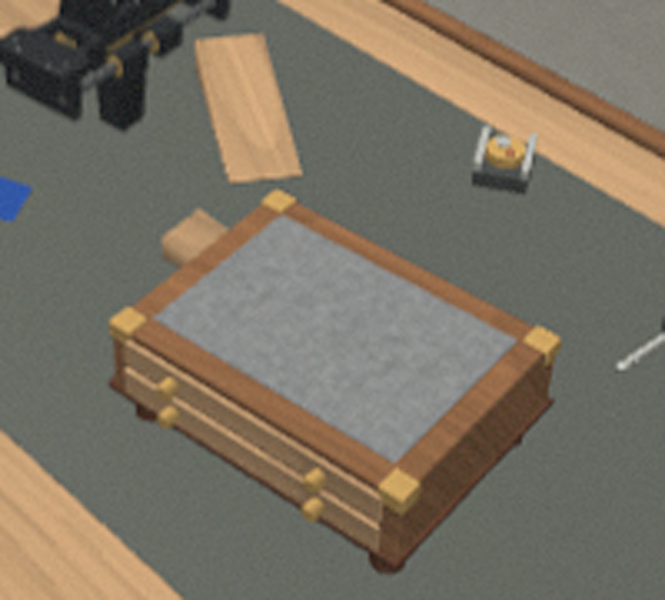

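The picture shows the wedge's thick end at (195,235) under the far-left corner. The chest is level and has not moved (within 0.6 mm). I'm moving over the press spot now.

```bash
python3 -m pendant '[[[-30,-1,-10],[0,0,0],255],[[-60,-1,-10],[0,0,0],255],[[-95,-1,-10],[0,0,0],255],[[-130,-1,-10],[0,0,0],255],[[-149,-1,-5],[0,0,0],255]]' >/dev/null
python3 -m pendant '[[[0,0,0],[0,0,0],255],[[0,0,3],[0,0,0],255],[[0,0,6],[0,0,0],255],[[0,0,8],[0,0,0],255],[[0,0,8],[0,0,0],255]]'
python3 -c "
from st import *; togo(70,100,.255)"
```

```text
time: 8.4
tcp_pos: [0.5691, 0.0092, 0.2663]
ee_rot: [-0.001, 0.655, 0.756, -0.0]
ft_force: [-0.2, -0.5, 0.6]
grip_width: 0.0003
finger_force: 0.0
t 8.40 tcp [0.5691 0.0092 0.2663] chest [70.8 99.5] F [-0.2 -0.5  0.6] w 0.0
shift [ 0.5 -0.8 11.3] turn [-0.1 -0.   0.4]
```

```bash
python3 -m pendant '[[[0.5,-0.8,2],[0,0,0.4],255],[[0.5,-0.8,4],[0,0,0.4],255],[[0.5,-0.8,6],[0,0,0.4],255],[[0.5,-0.8,8],[0,0,0.4],255],[[0.5,-0.8,9],[0,0,0.4],255]]' | grep -E "tcp|ft"
python3 -m pendant '[[[0,0,0.5],[0,0,0],255],[[0,0,1],[0,0,0],255],[[0,0,1.5],[0,0,0],255],[[0,0,2],[0,0,0],255],[[0,0,2],[0,0,0],255]]' | grep -E "tcp|ft"
```

```text
tcp_pos: [0.5686, 0.0086, 0.2578]
ft_force: [0.4, -0.2, -0.5]
tcp_pos: [0.5688, 0.0084, 0.2564]
ft_force: [0.0, 0.1, 2.7]
```

```bash
python3 -m pendant '[[[0,0,0.4],[0,0,0],255],[[0,0,0.8],[0,0,0],255],[[0,0,1.2],[0,0,0],255],[[0,0,1.2],[0,0,0],255],[[0,0,1.2],[0,0,0],255]]' | grep -E "tcp|ft"
```

```text
tcp_pos: [0.5689, 0.0084, 0.2563]
ft_force: [-3.8, -0.2, 7.7]
```

```bash
python3 -m pendant '[[[0,0,0.3],[0,0,0],255],[[0,0,0.6],[0,0,0],255],[[0,0,0.8],[0,0,0],255],[[0,0,0.8],[0,0,0],255],[[0,0,0.8],[0,0,0],255]]' | grep -E "tcp|ft"
python3 -m pendant '[[[0,0,0],[0,0,0],255],[[0,0,0],[0,0,0],255],[[0,0,0],[0,0,0],255],[[0,0,0],[0,0,0],255],[[0,0,0],[0,0,0],255]]' | grep -E "tcp|ft"
```

```text
tcp_pos: [0.5689, 0.0085, 0.2562]
ft_force: [-5.2, 0.9, 12.5]
tcp_pos: [0.5689, 0.0085, 0.2562]
ft_force: [-5.1, 0.3, 12.2]
```

```bash
python3 -m pendant '[[[0,-0.3,0],[0,0,0],255],[[0,-0.6,0],[0,0,0],255],[[0,-0.8,0],[0,0,0],255],[[0,-0.8,0],[0,0,0],255],[[0,-0.8,0],[0,0,0],255]]' | grep -E "time|tcp|ft"
python3 - <<'E'
from st import *
n="side"; cal=K(n); im,d=camera(n); P=cloud(d,cal)
save("s4.png",cv2.resize(im[150:330,270:470],(665,600),interpolation=cv2.INTER_CUBIC))
X,Y,Z=P[...,0],P[...,1],P[...,2]
m=(d>0)&(abs(Z-.092)<.006)&(X>.42)&(X<.6)&(Y<0)&(Y>-.2)
A=np.c_[X[m],Y[m],np.ones(m.sum())]; c=np.linalg.lstsq(A,Z[m],rcond=None)[0]; print("tilt mrad",c*1000)
b=(d>0)&(abs(Z)<.012)&(X>.4)&(X<.8)&(Y<.3)&(Y>-.3); A=np.c_[X[b],Y[b],np.ones(b.sum())]; print("bench",np.linalg.lstsq(A,Z[b],rcond=None)[0]*1000)
E
```

```text
time: 10.9
tcp_pos: [0.5686, 0.0084, 0.2563]
ft_force: [-3.6, 0.2, 9.7]
tilt mrad [ 4.51195643  9.16283831 91.07621167]
bench [0.99496851 4.54090896 2.33065356]
```

View pics/s4.png

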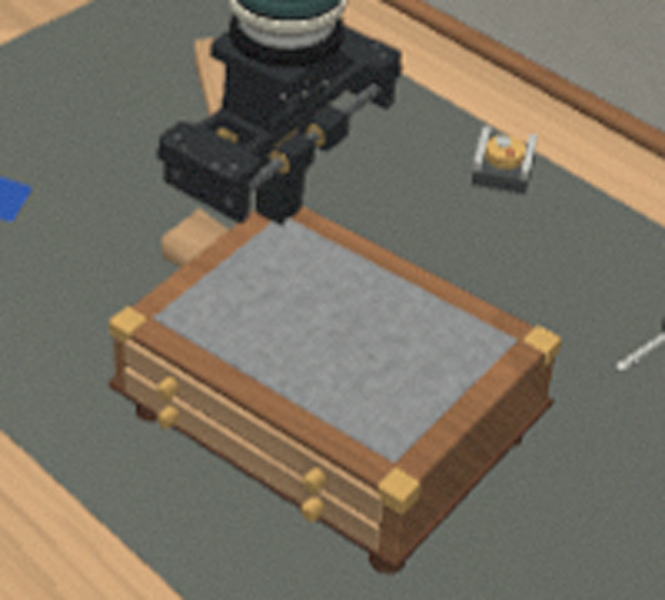

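The fingers press on the top above the short foot at about (280,215), with the wedge in place at (195,235). I'll compare the measured tilt with the initial picture to rule out over-lifting.

```bash
python3 - <<'E'
from st import *
def f(d,cal):
    P=cloud(d,cal); X,Y,Z=P[...,0],P[...,1],P[...,2]
    m=(d>0)&(abs(Z-.092)<.006)&(X>.42)&(X<.6)&(Y<0)&(Y>-.2)
    A=np.c_[X[m]-.51,Y[m]+.1,np.ones(m.sum())]; c=np.linalg.lstsq(A,Z[m],rcond=None)[0]; print(m.sum(),c*1000,Z[m].std()*1000)
z=np.load("side0.npz"); f(z["d"],(z["k"],z["D"],z["T"]))
for i in range(3): c=K("side"); f(camera("side")[1],c)
s=state();print(s["time"],s["tcp_pos"],s["ft_force"])
E
```

```text
5095 [ 4.42894363  9.08751378 92.4379434 ] 1.7932790025289
5111 [ 4.69589883  8.29587687 92.40856671] 1.7785629696081315
5097 [ 4.58960115  9.10424147 92.46676823] 1.8160994847679381
5111 [ 4.89983298  9.42212279 92.44704908] 1.7827480356230005
11.1 [0.56856809 0.0084007  0.25623986] [-2.90938717  0.84319276 10.99829743]
```

The tilt is unchanged from the initial level state, and the press holds at about 11 N without giving.

```bash
python3 -c "
from rig import *; print(sign_off())"
```

```text
the job is handed in; nothing more can be done
None
```

The wedge is under the short foot, the chest stands level and unmoved, and I handed the job in while still pressing with about 11 N above that foot; the top did not give measurably.

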